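Find and open the tip-up hatch in a lacquered deck section

TASK

One of the four identical boards in the lacquered deck is a tip-up hatch over a coupling; the other three are packed solid. Press on the rear ends (the ends away from the robot) with the fingertips to find the board that rocks, then push that board with light pushes up and over until it stands fully open, upright or leaning back, with the other three still flush. Do not grip or force the board, and leave the brass fittings and tools on and around the deck where they lie.

Things in the scene. Friction and masses are not known exactly. Their poses are not given: they have to be found in the camera images.
- deck: Black lacquered box with gilt corners, 276 deep (x) x 508 wide (y) x 110 mm high, fixed. Origin: centre of its underside; x to its rear (roughly away from the robot), y left, z up. Four identical pale boards (160 long in x, 80 wide, 12 mm thick, 3 mm gap round) lie flush in its top from x = -80 (front) to +80 mm (rear), centred at y = +171 (board1), +65, -65, -171 mm (board4). The rails around are solid.
- board1 (a joint): Tilt of board1 about its crosswise pivot (mid-thickness, 60 mm from its rear end): 0 flush, grows as the rear sinks and the front rises, 1.57 upright, stop at 1.75. Three boards are packed underneath and give less than 0.05; the free one (it varies) tips at 2 to 3 N on its rear point or 1 N at its front edge, into a pocket 60 mm deep, and stays at the angle where it is left.
- board1_rear (a point): Point on the top face of board1, on its centre line, 38 mm behind the pivot and 22 mm from the rear end: the place to press. It moves with the board; axes as the deck's when flush. Pressing the front end instead moves no board: it rests on a ledge.
- board1_front (a point): Middle of the top front edge of board1, 100 mm before the pivot; it moves with the board. The underside is 12 mm below the top face. Once the front is raised, fingers can push this edge up and over to the rear.
- board2 (a joint): Tilt of board2 about its crosswise pivot (mid-thickness, 60 mm from its rear end): 0 flush, grows as the rear sinks and the front rises, 1.57 upright, stop at 1.75. Three boards are packed underneath and give less than 0.05; the free one (it varies) tips at 2 to 3 N on its rear point or 1 N at its front edge, into a pocket 60 mm deep, and stays at the angle where it is left.
- board2_rear (a point): Point on the top face of board2, on its centre line, 38 mm behind the pivot and 22 mm from the rear end: the place to press. It moves with the board; axes as the deck's when flush. Pressing the front end instead moves no board: it rests on a ledge.
- board2_front (a point): Middle of the top front edge of board2, 100 mm before the pivot; it moves with the board. The underside is 12 mm below the top face. Once the front is raised, fingers can push this edge up and over to the rear.
- board3 (a joint): Tilt of board3 about its crosswise pivot (mid-thickness, 60 mm from its rear end): 0 flush, grows as the rear sinks and the front rises, 1.57 upright, stop at 1.75. Three boards are packed underneath and give less than 0.05; the free one (it varies) tips at 2 to 3 N on its rear point or 1 N at its front edge, into a pocket 60 mm deep, and stays at the angle where it is left.
- board3_rear (a point): Point on the top face of board3, on its centre line, 38 mm behind the pivot and 22 mm from the rear end: the place to press. It moves with the board; axes as the deck's when flush. Pressing the front end instead moves no board: it rests on a ledge.
- board3_front (a point): Middle of the top front edge of board3, 100 mm before the pivot; it moves with the board. The underside is 12 mm below the top face. Once the front is raised, fingers can push this edge up and over to the rear.
- board4 (a joint): Tilt of board4 about its crosswise pivot (mid-thickness, 60 mm from its rear end): 0 flush, grows as the rear sinks and the front rises, 1.57 upright, stop at 1.75. Three boards are packed underneath and give less than 0.05; the free one (it varies) tips at 2 to 3 N on its rear point or 1 N at its front edge, into a pocket 60 mm deep, and stays at the angle where it is left.
- board4_rear (a point): Point on the top face of board4, on its centre line, 38 mm behind the pivot and 22 mm from the rear end: the place to press. It moves with the board; axes as the deck's when flush. Pressing the front end instead moves no board: it rests on a ledge.
- board4_front (a point): Middle of the top front edge of board4, 100 mm before the pivot; it moves with the board. The underside is 12 mm below the top face. Once the front is raised, fingers can push this edge up and over to the rear.
- boss: Not part of the job, to be left alone: small round turned brass boss, 34 mm across, 13 mm high, on the middle rail of the deck. Loose.
- angle: Not part of the job, to be left alone: small L-shaped brass angle plate, 42 x 42 x 5 mm, on the front left end of the deck. Loose.
- chisel: Not part of the job, to be left alone: wooden-handled chisel, 160 mm long and 18 mm high, lying on the rear rail of the deck; origin between handle and blade. Loose.
- plate: Not part of the job, to be left alone: rectangular embossed brass plate 75 x 110 x 7 mm on a cork mat on the bench to the left. Loose.
- dome: Not part of the job, to be left alone: round domed brass fitting 68 mm across, 12 mm high, on the same mat. Loose.
- nailbowl: Not part of the job, to be left alone: white bowl of brass nails, 64 mm across, 26 mm high, in a steel tray on the bench to the right. Loose.
- brush: Not part of the job, to be left alone: flat brush 160 mm long in the same tray. Loose.
- waxtin: Not part of the job, to be left alone: closed metal tin, 72 mm across, 55 mm high, on the bench to the left. Loose.

How it is judged:
By the outcome, as a careful person would: the job done as asked, in the order asked, and still so for the second after the job is handed in, with the robot touching nothing.
It also fails if it takes over 48 s, if anything falls off the work surface, if the arm or the gripper's body presses on something with over 40 N, if the wrist force passes 120 N, or if a joint passes its speed limit or range.

ROBOT

A 6-joint arm with a two-finger parallel gripper is mounted at the origin on the work surface. World frame = base frame: x ahead of the robot, y to its left, z up, the work surface at z = 0. Lengths are in m, angles in degrees, forces in N, time in s.
With the tool pointing down it reaches from about 0.35 to 0.875 m from the base axis. Payload 4.2 kg.
Tool frame: the origin (TCP) lies on the front face of the gripper's body, between the roots of the fingers; the fingertips stand 70 mm ahead of it and the grasp point (between the pads) lies 51 mm ahead of it; x points along the fingers, y is the direction in which the jaws open and shut, and the axes are right-handed (so a half turn about x gives the same grasp; the last joint's range is limited). The gripper opens to 87 mm and grips with 3 to 60 N. Pads are 19 mm wide; open, the fingers measure 117 mm over their backs; the gripper's body (75 mm by 190 mm) begins 51 mm behind the grasp point.
Start: joints at [-61.215, 22.042, 0.453, 0, -68.411, -14.817], TCP at [0.151, -0.606, 0.292] pointing down, gripper open.
Joint ranges: [-179.83, 179.83], [-69.29, 118.12], [-61.27, 80.66], [-181.25, 117.63], [-171.15, -9.14], [-177.46, 177.46]. Speed limits (degrees/s): [159.86, 159.86, 180, 180, 180, 180].

INTERFACE

Orientations are given as a 3x3 rotation matrix whose columns are the frame's x, y, z axes.
In Python, from station import r, viewer, spotter gives the robot as it stands.
- The arm moves only by the tool move_arm, never from a script. Its argument "series" is a list that holds one entry, the list of rows, each a list of 7 numbers: the turn, a rotation vector about the world's x, y, z scaled (see below), then the shift along the world's x, y, z scaled (see below), then the opening, from 0 (shut) to 1 (fully open). A call has 1 to 20 rows; each row shifts and turns the pose as measured when the row begins; what a row does not reach is not made up. The controller multiplies each number of a shift by 60 mm and each number of a turn by 8 degrees. A row lasts 1/8 s, in which the tool goes at most 62.5 mm and 10.7 degrees, less where a joint would pass 70% of its speed; a pose out of reach is approached as far as the arm can. A call with a number of a shift or a turn outside -1 to 1 is refused whole. A call with a gripper value outside its range is refused whole. The fingers move at their own pace and stop on an object; the grip force is fixed at half the most. Time passes only in rows, so rows that do not move let the fingers close. It gives the time, the measured TCP pose, the force and the opening at its end, in the units of the state.
- r.sense(): the state, without advancing time (a new reading comes with each control period).
- viewer.capture(name): name is "scene" or "top" or "wrist"; returns (picture, depth): 400x640x3 uint8, red, green, blue; 400x640 float32, m along the optical axis (not along the pixel's ray), 0 where there is no reading.
- viewer.camera_params(name): a dict with "mtx" (3x3 intrinsics, pixels), "pose" (4x4, takes a point from camera to world coordinates). Camera axes: x right, y down, z forward; pixel columns grow to the right and rows downward; lengths in m; the calibration is good to about 2 mm. A picture is of the moment at which its call begins: read the wrist's pose just before it. camera_params takes no time and is no camera call; for the wrist camera it gives the pose at the moment of the call.
- r.finish_job(): hands the job in, once; it reports no verdict.
Trained networks look in the newest picture that a camera, given by its name, has taken for a name from the list of things; names that differ only in an ending like _2 or _b are one class to them, and where a whole thing is asked for, a point or a joint stands for the part that bears it (a point fixed in the world has none). Each returns a list of dicts, best first, with "conf" (0 to 1); they miss things now and then, are a little off and sometimes report something else, mostly with a low value. They report only what shows in the picture. A call takes as long as a camera call.
- spotter.find_in(camera, name): "centre" ([column, row] in pixels, amid what is visible of it).
- spotter.trace(camera, name): "mask" (400x640 bool, what is visible of it) and "centre" ([column, row] in pixels, amid what is visible of it).
The state is a dict: "time_s": time; "joints": joint angles; "joint_velocities": joint speeds; "effort": joint torques, N m; "tcp_pos": TCP position; "ee_rot": TCP orientation; "wrist_force": force on the tool from outside, world axes, zero at the start; "moment": the same for the moment, N m; "gripper_width": opening from 0.0 (shut) to 1.0 (fully open).
Only numpy, scipy, OpenCV 4.12 (cv2) and the standard library are available. Lean on these libraries where they do the work, as an engineer would, in place of code of your own. Each camera call takes 0.05 s, during which the arm holds its last target.

## Working session

There is one attempt and no reset: what is moved stays moved. The work goes in short steps, Python scripts to look and compute and a tool call to move; the robot and the scene stay as the last step left them, time stands still between calls to the robot, and variables do not carry over. Pictures are saved under pics/ and viewed, and the job is handed in when it is done.

Besides the shell and the picture viewer there is one more tool, called after "Request:" as a command line: name --argument value ..., lists and objects as JSON in quotes. move_arm: Moves the arm, as the interface text tells. Its arguments: {"type":"object","properties":{"series":{"type":"array","items":{"type":"array","items":{"type":"array","items":{"type":"number","minimum":-1,"maximum":1}}}}},"required":["series"]}

```bash
ls; mkdir -p pics; python3 - <<'E'
from station import r, viewer, spotter
import cv2,numpy as np
s=r.sense();print(s['time_s'],s['tcp_pos'],s['ee_rot'],s['gripper_width'])
for n in ['top','scene']:
    p,d=viewer.capture(n);cv2.imwrite(f'pics/{n}0.png',p[:,:,::-1]);np.save(f'pics/{n}0.npy',d)
    c=viewer.camera_params(n);print(n,c)
    for b in ['deck','boss','chisel','angle']:
        print(b,[(x['centre'],x['conf']) for x in spotter.find_in(n,b)][:2])
    for b in ['board1_rear','board2_rear','board3_rear','board4_rear']:
        print(b,[(x['centre'],x['conf']) for x in spotter.find_in(n,b)][:2])
print(r.sense()['time_s'])
E
```

```text
pics
0.0 [ 0.15079913 -0.60607732  0.29114465] [[-6.02653893e-04 -2.41215863e-01  9.70471300e-01]
 [ 2.12152720e-03  9.70468984e-01  2.41216605e-01]
 [-9.99997568e-01  2.20425139e-03 -7.31108945e-05]] 1.0004977811381994
top {'mtx': array([[474.9635271 ,   0.        , 315.04849539],
       [  0.        , 474.9635271 , 201.39810072],
       [  0.        ,   0.        ,   1.        ]]), 'pose': array([[ 0.09428969, -0.97209093,  0.21482245,  0.20650703],
       [-0.99552362, -0.09347411,  0.01397565, -0.04324303],
       [ 0.00649473, -0.21517858, -0.97655312,  1.50635966],
       [ 0.        ,  0.        ,  0.        ,  1.        ]])}
deck [([303.8, 184.7], 0.84)]
boss [([308.4, 182.7], 0.45)]
chisel [([356.0, 149.9], 0.72), ([367.8, 192.6], 0.59)]
angle [([503.7, 225.1], 0.46), ([288.7, 179.3], 0.33)]
board1_rear [([307.5, 185.3], 0.7), ([255.3, 173.0], 0.62)]
board2_rear [([289.6, 179.0], 0.92), ([352.5, 150.4], 0.44)]
board3_rear [([329.8, 188.4], 0.93), ([350.0, 149.8], 0.27)]
board4_rear [([368.1, 192.3], 0.59)]
scene {'mtx': array([[450.99363894,   0.        , 316.79634742],
       [  0.        , 450.99363894, 205.89054447],
       [  0.        ,   0.        ,   1.        ]]), 'pose': array([[ 0.00251581,  0.60257952, -0.79805488,  1.82199801],
       [ 0.99971563,  0.01740915,  0.01629648, -0.04193703],
       [ 0.02371338, -0.79786894, -0.60236437,  1.10164399],
       [ 0.        ,  0.        ,  0.        ,  1.        ]])}
deck [([321.6, 230.0], 0.74), ([272.6, 213.7], 0.71)]
boss [([316.3, 214.7], 0.6)]
chisel [([285.0, 234.0], 0.69), ([466.8, 224.2], 0.31)]
angle [([370.1, 223.6], 0.57), ([415.2, 197.5], 0.46)]
board1_rear [([368.4, 219.5], 0.86), ([269.6, 215.9], 0.46)]
board2_rear [([335.8, 219.1], 0.72)]
board3_rear [([303.2, 213.3], 0.75)]
board4_rear [([272.4, 218.1], 0.62)]
0.9
```

View pics/top0.png

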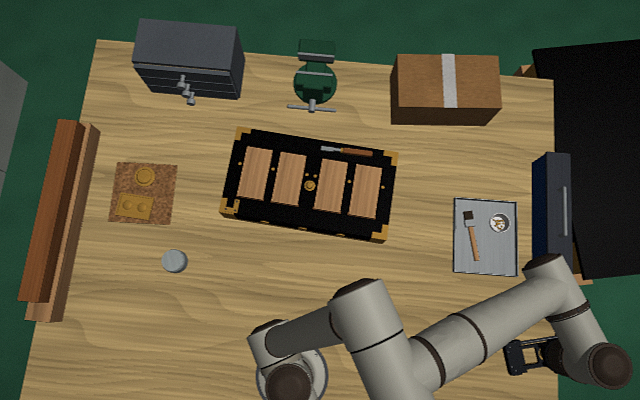

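View pics/scene0.png

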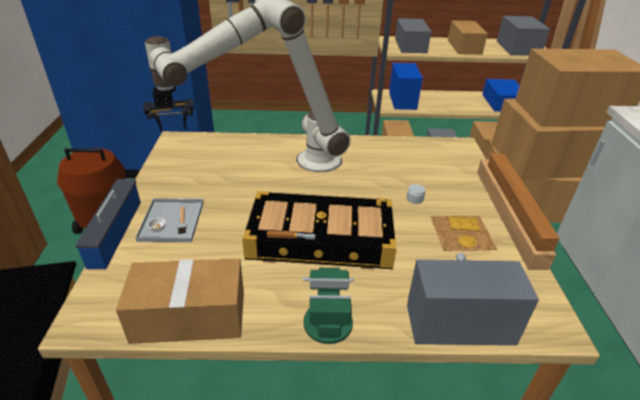

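```bash
python3 - <<'E'
import cv2
for n,(x0,x1,y0,y1) in {'top':(210,410,120,240),'scene':(230,410,170,290)}.items():
    p=cv2.imread(f'pics/{n}0.png')[y0:y1,x0:x1];cv2.imwrite(f'pics/{n}0z.png',cv2.resize(p,None,fx=4,fy=4,interpolation=cv2.INTER_CUBIC))
E
```

```text
(no output)
```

View pics/top0z.png

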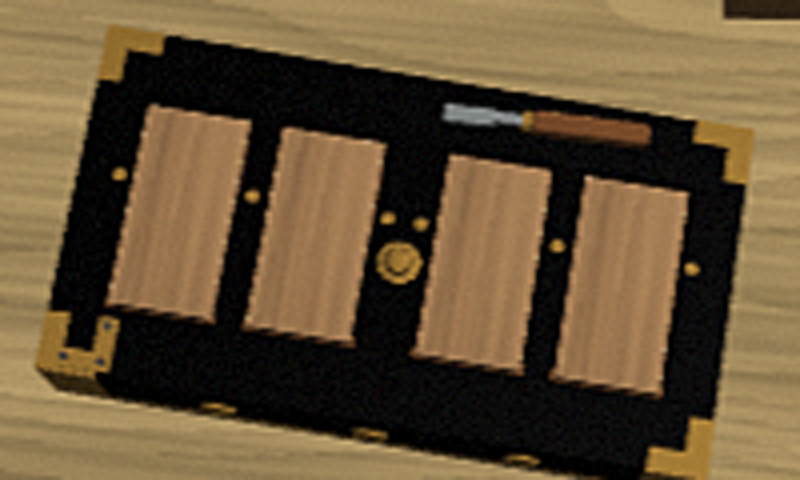

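View pics/scene0z.png

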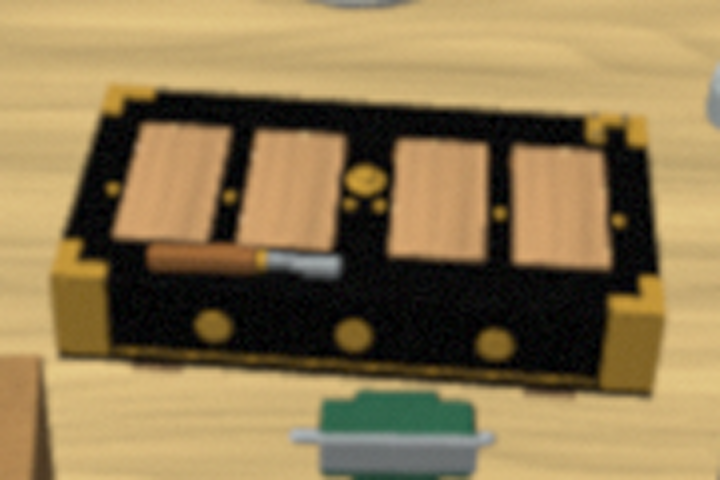

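The top picture shows the deck at about (305,185), with four boards from left to right at (255,173), (289,179), (330,188) and (368,192). The chisel lies behind boards 3 and 4 at (346,151), and the boss is at (310,186). I'll fit the deck pose next.

```bash
python3 - <<'E'
from station import r, viewer, spotter
import cv2,numpy as np
from scipy.optimize import least_squares
def quads(n,crop):
    p=cv2.imread(f'pics/{n}0.png');h=cv2.cvtColor(p,cv2.COLOR_BGR2HSV)
    x0,x1,y0,y1=crop
    m=np.zeros(p.shape[:2],np.uint8)
    m[y0:y1,x0:x1]=((p[y0:y1,x0:x1,2]>110)&(p[y0:y1,x0:x1,0]>60))*255
    k,l,st,ce=cv2.connectedComponentsWithStats(m)
    return [(st[i,4],ce[i],l==i) for i in range(1,k)]
Q={}
for n,crop in {'top':(225,395,128,235),'scene':(250,392,196,245)}.items():
    c=viewer.camera_params(n);K=c['mtx'];T=c['pose']
    d=np.load(f'pics/{n}0.npy')
    res=[]
    for a,ce,m in quads(n,crop):
        if 400<a<2000:
            v,u=np.nonzero(m); 
            ray=np.c_[(u-K[0,2])/K[0,0],(v-K[1,2])/K[1,1],np.ones(len(u))]@T[:3,:3].T
            s=(0.110-T[2,3])/ray[:,2]; P=T[:3,3]+ray*s[:,None]
            dep=d[v,u]; Pd=T[:3,3]+ray*dep[:,None]
            rect=cv2.minAreaRect((P[:,:2]*1000).astype(np.float32))
            res.append(P.mean(0)); print(n,a,ce.round(1),P.mean(0).round(4),'depthz',np.median(Pd[:,2]).round(4),Pd.mean(0).round(4),[np.round(x,1) for x in rect])
    res=np.array(res); 
    if len(res)==4:
        res=res[np.argsort(-res[:,1])]
        e=res[0]-res[3];yaw=np.arctan2(-e[0],e[1]);print('span',np.linalg.norm(e[:2]),'yaw',np.degrees(yaw),'origin',res.mean(0))
        R=np.array([[np.cos(yaw),-np.sin(yaw)],[np.sin(yaw),np.cos(yaw)]])
        print(((res-res.mean(0))[:,:2]@R).round(4))
E
```

```text
top 1770 [345.3 135.5] [ 0.7314 -0.0969  0.11  ] depthz -0.0016 [ 0.7695 -0.1009  0.0087] [array([711.7, -28.2]), array([ 75.2, 445.8]), np.float64(5.6)]
top 1294 [254.5 172.6] [0.5858 0.1691 0.11  ] depthz 0.1083 [0.5844 0.1684 0.1148] [array([586.8, 169.9]), array([ 80., 158.]), np.float64(85.7)]
top 1307 [288.6 178.3] [0.5779 0.0636 0.11  ] depthz 0.1083 [0.576  0.0631 0.1167] [array([579.1,  64.2]), array([ 80.3, 158. ]), np.float64(85.8)]
top 1313 [330.7 185.2] [ 0.5685 -0.0658  0.11  ] depthz 0.1083 [ 0.5682 -0.0658  0.1111] [array([569.6, -65.2]), array([ 80.3, 157.6]), np.float64(85.8)]
top 1329 [365.1 190.9] [ 0.5609 -0.1711  0.11  ] depthz 0.1084 [ 0.5602 -0.1709  0.112 ] [array([ 561.9, -170.7]), array([ 80.1, 157.9]), np.float64(85.7)]
top 875 [258.5 228.8] [0.4147 0.1362 0.11  ] depthz -0.0016 [0.4301 0.1495 0.007 ] [array([427.4,  91.7]), array([ 48.2, 292.2]), np.float64(5.5)]
scene 677 [272.8 215.5] [ 0.5682 -0.1709  0.11  ] depthz 0.1116 [ 0.573  -0.1703  0.1138] [array([ 564.6, -170.6]), array([ 82.3, 165.7]), np.float64(85.9)]
scene 675 [302.6 217.4] [ 0.576  -0.0654  0.11  ] depthz 0.1114 [ 0.5824 -0.0652  0.115 ] [array([572.5, -65. ]), array([ 81.8, 165.5]), np.float64(85.9)]
scene 686 [339.5 219.6] [0.5848 0.0645 0.11  ] depthz 0.1118 [0.5936 0.0637 0.1169] [array([581.7,  64.5]), array([ 81.9, 165.4]), np.float64(86.0)]
scene 697 [369.4 221.6] [0.5932 0.1693 0.11  ] depthz 0.1116 [0.6002 0.168  0.1157] [array([589.6, 170.4]), array([ 81.7, 165.3]), np.float64(85.7)]
span 0.34110238445795377 yaw -4.199259921891296 origin [ 0.58054017 -0.00060141  0.11      ]
[[ 1.000e-04  1.704e-01]
 [-5.000e-04  6.530e-02]
 [ 2.000e-04 -6.500e-02]
 [ 1.000e-04 -1.707e-01]]
```

Request:
move_arm --series '[[[0,0,-0.57,0.5,0.45,0,0],[0,0,-0.57,0.7,0.65,0,0],[0,0,-0.57,0.7,0.65,0,0],[0,0,-0.57,0.7,0.65,0,0],[0,0,0,0.7,0.65,0,0],[0,0,0,0.7,0.65,0,0],[0,0,0,0.7,0.65,0,0],[0,0,0,0.7,0.65,-0.2,0],[0,0,0,0.7,0.65,-0.2,0],[0,0,0,0.7,0.65,-0.2,0],[0,0,0,0.4,0.4,-0.2,0],[0,0,0,0,0,0,0]]]'

```text
time_s: 2.4
tcp_pos: [0.5951, -0.1903, 0.2441]
ee_rot: [[0.005, 0.087, 0.996], [-0.004, 0.996, -0.087], [-1.0, -0.004, 0.006]]
wrist_force: [-0.2, -0.3, 0.5]
gripper_width: 0.004
```

```bash
cat > h.py <<'E'
from station import r, viewer, spotter
import numpy as np,cv2
yaw=np.radians(-4.23);O=np.array([.5755,-.0005])
R=np.array([[np.cos(yaw),-np.sin(yaw)],[np.sin(yaw),np.cos(yaw)]])
def st():
    s=r.sense();p=s['tcp_pos'];R3=s['ee_rot'];tip=p+0.07*R3[:,0]
    y=R3[:,1]
    print('t',round(s['time_s'],2),'tcp',p.round(4),'tip',tip.round(4),'deck',(R.T@(tip[:2]-O)*1000).round(1),'yang',np.degrees(np.arctan2(y[1],y[0])).round(2),'xax',R3[:,0].round(4),'F',s['wrist_force'].round(2),'g',round(s['gripper_width'],3))
    return tip
E
python3 -c "
from h import *
t=st()
for i,y in enumerate([.171,.065,-.065,-.171]):
    w=O+R@np.array([.058,y]);print(i+1,w.round(4),((w-t[:2])/.06).round(2))"
```

```text
t 2.4 tcp [ 0.5951 -0.1903  0.2441] tip [ 0.5955 -0.1906  0.1741] deck [  34.  -188.1] yang 85.02 xax [ 0.0054 -0.0042 -1.    ] F [-0.22 -0.31  0.53] g 0.004
1 [0.646  0.1658] [0.84 5.94]
2 [0.6381 0.06  ] [0.71 4.18]
3 [ 0.6285 -0.0696] [0.55 2.02]
4 [ 0.6207 -0.1753] [0.42 0.25]
```

Request:
move_arm --series '[[[0,0,0.1,0.42,0.25,-0.3,0],[0,0,0,0,0,-0.5,0],[0,0,0,0,0,-0.15,0],[0,0,0,0,0,0,0]]]'

```text
time_s: 2.9
tcp_pos: [0.6205, -0.1771, 0.1886]
ee_rot: [[0.009, 0.074, 0.997], [-0.006, 0.997, -0.074], [-1.0, -0.005, 0.009]]
wrist_force: [-0.1, 0.7, 0.3]
gripper_width: 0.009
```

```bash
python3 -c "
from h import *
st()"
```

```text
t 2.9 tcp [ 0.6205 -0.1771  0.1886] tip [ 0.6211 -0.1775  0.1186] deck [  58.5 -173.2] yang 85.78 xax [ 0.009  -0.0056 -0.9999] F [-0.07  0.69  0.35] g 0.009
```

Request:
move_arm --series '[[[0,0,0,0,0,-0.1,0],[0,0,0,0,0,-0.04,0]]]'

```text
time_s: 3.15
tcp_pos: [0.6209, -0.1781, 0.1824]
ee_rot: [[0.013, 0.074, 0.997], [-0.006, 0.997, -0.074], [-1.0, -0.005, 0.014]]
wrist_force: [0.1, 0.5, -0.1]
gripper_width: 0.011
```

Request:
move_arm --series '[[[0,0,0,0,0,-0.04,0]]]'

```text
time_s: 3.28
tcp_pos: [0.6211, -0.1783, 0.1806]
ee_rot: [[0.014, 0.075, 0.997], [-0.006, 0.997, -0.074], [-1.0, -0.005, 0.015]]
wrist_force: [0.2, 0.1, 0.2]
gripper_width: 0.008
```

Request:
move_arm --series '[[[0,0,0,0,0,-0.04,0]]]'

```text
time_s: 3.4
tcp_pos: [0.6213, -0.1783, 0.179]
ee_rot: [[0.015, 0.074, 0.997], [-0.007, 0.997, -0.074], [-1.0, -0.006, 0.016]]
wrist_force: [-0.8, 1.7, 2.8]
gripper_width: 0.001
```

Request:
move_arm --series '[[[0,0,0,0,0,-0.04,0]]]'

```text
time_s: 3.52
tcp_pos: [0.6215, -0.1783, 0.1772]
ee_rot: [[0.016, 0.074, 0.997], [-0.007, 0.997, -0.074], [-1.0, -0.006, 0.017]]
wrist_force: [-0.7, 1.7, 3.6]
gripper_width: 0.007
```

Request:
move_arm --series '[[[0,0,0,0,0,-0.04,0]]]'

```text
time_s: 3.65
tcp_pos: [0.6216, -0.1783, 0.1752]
ee_rot: [[0.017, 0.074, 0.997], [-0.007, 0.997, -0.074], [-1.0, -0.006, 0.017]]
wrist_force: [-0.4, 0.7, 2.3]
gripper_width: 0.003
```

Request:
move_arm --series '[[[0,0,0,0,0,-0.08,0],[0,0,0,0,0,-0.08,0]]]'

```text
time_s: 3.9
tcp_pos: [0.6219, -0.1784, 0.1657]
ee_rot: [[0.018, 0.074, 0.997], [-0.008, 0.997, -0.073], [-1.0, -0.006, 0.018]]
wrist_force: [0.2, 0.2, 4.0]
gripper_width: 0.004
```

```bash
python3 -c "
from h import *
st()
p,d=viewer.capture('scene');cv2.imwrite('pics/s1.png',cv2.resize(p[100:290,200:450,::-1],None,fx=3,fy=3))"
```

```text
t 3.9 tcp [ 0.6219 -0.1784  0.1657] tip [ 0.6231 -0.1789  0.0957] deck [  60.7 -174.4] yang 85.78 xax [ 0.018  -0.0076 -0.9998] F [0.17 0.16 3.96] g 0.004
```

View pics/s1.png

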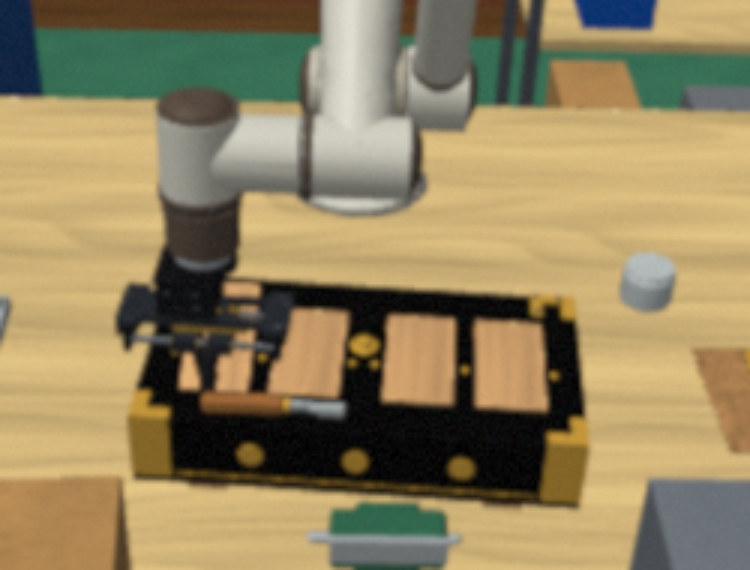

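Board 4 (far left in the scene view) has rocked about 14 mm at roughly 3 N, and the other three are flush. I'll press it further down to raise the front.

Request:
move_arm --series '[[[0,0,0,0,0,-0.09,0],[0,0,0,0,0,-0.09,0]]]'

```text
time_s: 4.2
tcp_pos: [0.6225, -0.1785, 0.1538]
ee_rot: [[0.019, 0.073, 0.997], [-0.008, 0.997, -0.073], [-1.0, -0.006, 0.02]]
wrist_force: [1.0, -0.3, 2.9]
gripper_width: 0.009
```

Request:
move_arm --series '[[[0,0,0,0,0,-0.09,0]]]'

```text
time_s: 4.32
tcp_pos: [0.6227, -0.1785, 0.1479]
ee_rot: [[0.02, 0.073, 0.997], [-0.008, 0.997, -0.073], [-1.0, -0.006, 0.02]]
wrist_force: [0.7, 0.4, 2.4]
gripper_width: 0.009
```

```bash
python3 -c "
from h import *
st()
p,d=viewer.capture('scene');cv2.imwrite('pics/s2.png',cv2.resize(p[150:290,200:400,::-1],None,fx=4,fy=4))"
```

```text
t 4.33 tcp [ 0.6227 -0.1785  0.1479] tip [ 0.6241 -0.1791  0.0779] deck [  61.7 -174.5] yang 85.79 xax [ 0.02   -0.0078 -0.9998] F [0.71 0.36 2.44] g 0.009
```

View pics/s2.png

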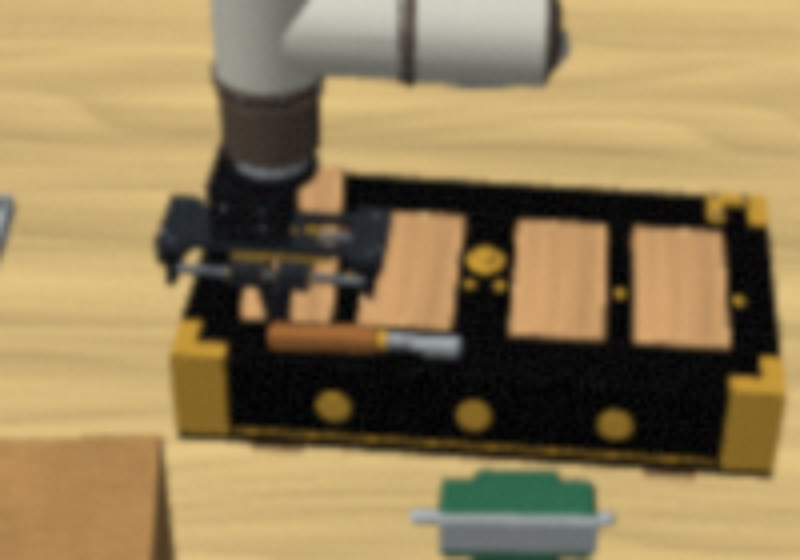

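Request:
move_arm --series '[[[0,0,0,0,0,0.5,0],[0,0.1,0,0,0,0.8,0],[0,0.1,0,0,0,0.8,0],[0,0,0,0,0,0.4,0],[0,0,0,-0.5,0.06,0.1,0],[0,0,0,-0.8,0.06,0,0],[0,0,0,-0.8,0.07,0,0],[0,0,0,-0.8,0.07,0,0],[0,0,0,-0.3,0,0,0],[0,0,0,0,0,0,0]]]'

```text
time_s: 5.62
tcp_pos: [0.4176, -0.1605, 0.294]
ee_rot: [[-0.036, 0.077, 0.996], [0.0, 0.997, -0.077], [-0.999, -0.002, -0.036]]
wrist_force: [0.2, 0.4, 0.5]
gripper_width: -0.001
```

```bash
python3 -c "
from h import *
st()
p,d=viewer.capture('scene');cv2.imwrite('pics/s3.png',cv2.resize(p[150:290,200:400,::-1],None,fx=4,fy=4))
c=viewer.camera_params('scene');K=c['mtx'];T=c['pose']
o=spotter.trace('scene','board4')
print([(x['conf'],x['centre']) for x in o])
m=o[0]['mask'];v,u=np.nonzero(m)
P=T[:3,3]+(np.c_[(u-K[0,2])/K[0,0],(v-K[1,2])/K[1,1],np.ones(len(u))]*d[v,u][:,None])@T[:3,:3].T
q=np.c_[(P[:,:2]-O)@R,P[:,2]]*1000
for a in range(-120,100,15):
    k=(q[:,0]>=a)&(q[:,0]<a+15)
    if k.sum()>3: print(a,k.sum(),np.median(q[k],0).round(1))
"
```

```text
t 5.62 tcp [ 0.4176 -0.1605  0.294 ] tip [ 0.415  -0.1605  0.224 ] deck [-148.2 -171.4] yang 85.58 xax [-3.610e-02  4.000e-04 -9.993e-01] F [0.17 0.4  0.54] g -0.001
[(0.94, [339.5, 219.0]), (0.73, [369.3, 220.9]), (0.7, [303.5, 214.9]), (0.69, [273.3, 211.2])]
-90 14 [-77.4  41.  110.7]
-75 62 [-67.8  65.1 111.4]
-60 51 [-52.7  58.2 111.5]
-45 66 [-37.9  64.1 111.9]
-30 60 [-20.7  64.6 111.6]
-15 58 [ -7.1  56.4 110.9]
0 60 [  7.2  70.9 111.6]
15 63 [ 22.7  61.  112.1]
30 59 [ 37.3  64.6 112.3]
45 70 [ 52.5  65.2 112. ]
60 73 [ 68.4  62.5 111.9]
75 41 [ 78.9  55.9 111.7]
```

View pics/s3.png

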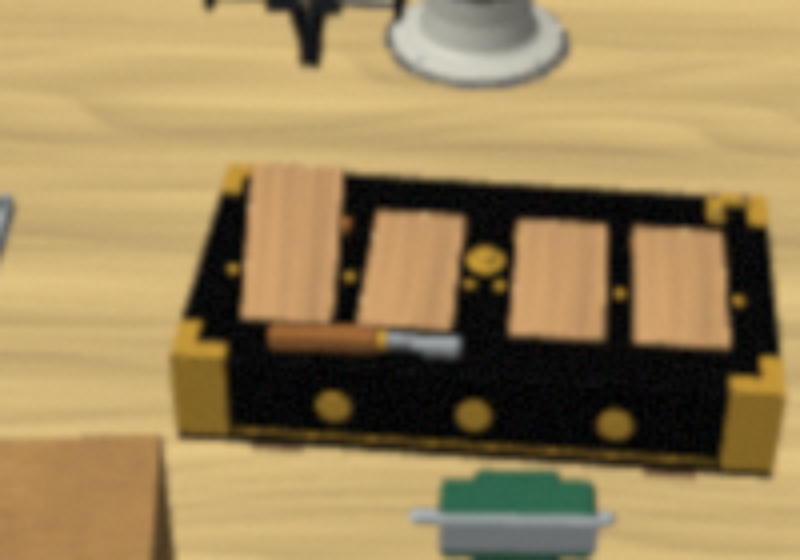

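```bash
cat >> h.py <<'E'
def tilt(u0,u1,v0,v1,cam='scene',name='pics/tmp.png'):
    p,d=viewer.capture(cam);cv2.imwrite(name,cv2.resize(p[110:270,200:400,::-1],None,fx=4,fy=3.5))
    c=viewer.camera_params(cam);K=c['mtx'];T=c['pose']
    v,u=np.mgrid[v0:v1,u0:u1];v=v.ravel();u=u.ravel()
    P=T[:3,3]+(np.c_[(u-K[0,2])/K[0,0],(v-K[1,2])/K[1,1],np.ones(len(u))]*d[v,u][:,None])@T[:3,:3].T
    q=np.c_[(P[:,:2]-O)@R,P[:,2]]*1000
    for vv in np.unique(v)[::3]:
        print(vv,np.median(q[v==vv],0).round(1),p[vv,(u0+u1)//2])
E
python3 -c "
from h import *
tilt(265,282,185,235)"
```

```text
185 [-336.  -224.3    3.8] [191 166 110]
188 [-317.4 -221.     1.7] [209 179 122]
191 [ -37.2 -173.5  185. ] [190 154 104]
194 [ -30.8 -172.6  176.7] [192 148  99]
197 [ -23.9 -172.1  169.4] [195 153 102]
200 [ -18.2 -172.1  160.9] [198 153 105]
203 [ -11.1 -171.1  152.5] [198 152 103]
206 [  -2.1 -169.5  145.9] [197 150 102]
209 [   0.7 -168.6  135.9] [197 153 104]
212 [   7.7 -169.5  126.6] [202 156 106]
215 [  17.6 -168.1  121.9] [202 156 105]
218 [  21.8 -167.6  111.1] [203 158 106]
221 [  28.7 -166.4  102.9] [205 157 107]
224 [  34.8 -166.    94.8] [206 158 109]
227 [  40.8 -165.5   86.1] [202 156 106]
230 [  89.4 -155.1  114.5] [153 115  76]
233 [ 121.1 -151.7  128.2] [153 102  54]
```

Board 4 is open about 52°, with its front edge near deck x −42 mm and z 189 mm. I'll lower the fingertips in front of it, leaning the tips forward slightly.

Request:
move_arm --series '[[[0,-0.6,0,0,0,-0.2,0],[0,-0.65,0,0,0,-0.5,0],[0,0,0,0,0,-0.35,0],[0,0,0,0.3,-0.02,0,0],[0,0,0,0,0,0,0]]]'

```text
time_s: 6.4
tcp_pos: [0.4453, -0.162, 0.2291]
ee_rot: [[0.145, 0.075, 0.987], [-0.001, 0.997, -0.076], [-0.989, 0.01, 0.144]]
wrist_force: [-0.9, 0.3, 0.3]
gripper_width: 0.003
```

```bash
python3 -c "
from h import *
st()"
```

```text
t 6.4 tcp [ 0.4453 -0.162   0.2291] tip [ 0.4555 -0.1621  0.1598] deck [-107.8 -170. ] yang 85.69 xax [ 0.1447 -0.001  -0.9895] F [-0.88  0.31  0.31] g 0.003
```

Request:
move_arm --series '[[[0,0,0,0.3,-0.02,0,0],[0,0,0,0.3,-0.02,0,0],[0,0,0,0.15,-0.01,0,0],[0,0,0,0.15,-0.01,0,0]]]'

```text
time_s: 6.9
tcp_pos: [0.5035, -0.1658, 0.2312]
ee_rot: [[0.146, 0.075, 0.986], [-0.001, 0.997, -0.076], [-0.989, 0.01, 0.146]]
wrist_force: [-1.6, -0.2, 0.7]
gripper_width: 0.006
```

Request:
move_arm --series '[[[0,0,0,0.15,-0.01,0,0],[0,0,0,0.15,-0.01,0,0]]]'

```text
time_s: 7.15
tcp_pos: [0.5219, -0.1671, 0.2314]
ee_rot: [[0.145, 0.076, 0.987], [-0.001, 0.997, -0.076], [-0.989, 0.01, 0.145]]
wrist_force: [-1.4, -0.2, 1.0]
gripper_width: 0.005
```

Request:
move_arm --series '[[[0,0,0,0.15,-0.01,0,0],[0,0,0,0.15,-0.01,0,0]]]'

```text
time_s: 7.4
tcp_pos: [0.5411, -0.1684, 0.2315]
ee_rot: [[0.145, 0.076, 0.986], [-0.001, 0.997, -0.076], [-0.989, 0.01, 0.145]]
wrist_force: [-1.0, -0.2, 0.9]
gripper_width: 0.009
```

```bash
python3 -c "
from h import *
st();tilt(265,282,165,235)"
```

```text
t 7.4 tcp [ 0.5411 -0.1684  0.2315] tip [ 0.5513 -0.1685  0.1623] deck [ -11.8 -169.3] yang 85.67 xax [ 1.455e-01 -9.000e-04 -9.894e-01] F [-1.03 -0.23  0.93] g 0.009
165 [ -13.2 -174.8  307.6] [17 18 19]
168 [ -12.4 -168.5  295. ] [16 18 17]
171 [  -8.6 -165.3  286.8] [16 17 20]
174 [  -3.9 -165.2  278.4] [23 19 26]
177 [  -3.6 -165.8  266.9] [105  84  39]
180 [   4.7 -164.2  260.1] [100  88  68]
183 [  11.8 -163.8  253.1] [54 53 48]
186 [ -13.6 -177.9  221.6] [77 68 53]
189 [ -13.1 -185.6  210.7] [26 25 27]
192 [  -8.6 -172.2  200.5] [85 68 52]
195 [   6.5 -166.6  199.2] [157 121  83]
198 [   9.3 -167.   189.6] [155 119  80]
201 [  10.7 -166.8  177.3] [154 120  80]
204 [  12.6 -167.2  166.5] [155 120  81]
207 [  15.8 -167.2  155.2] [157 121  80]
210 [  17.4 -167.2  143.3] [156 121  84]
213 [  20.3 -166.6  132.1] [158 122  82]
216 [  23.1 -166.9  120.9] [161 125  85]
219 [  25.5 -167.   109.2] [160 124  84]
222 [  27.1 -167.3   97.5] [159 123  83]
225 [  29.1 -167.1   85.3] [160 125  84]
228 [  33.5 -166.1   75.2] [161 124  84]
231 [ 111.4 -152.5  129.2] [136  92  52]
234 [ 123.3 -151.6  125.7] [134  89  47]
```

View pics/tmp.png

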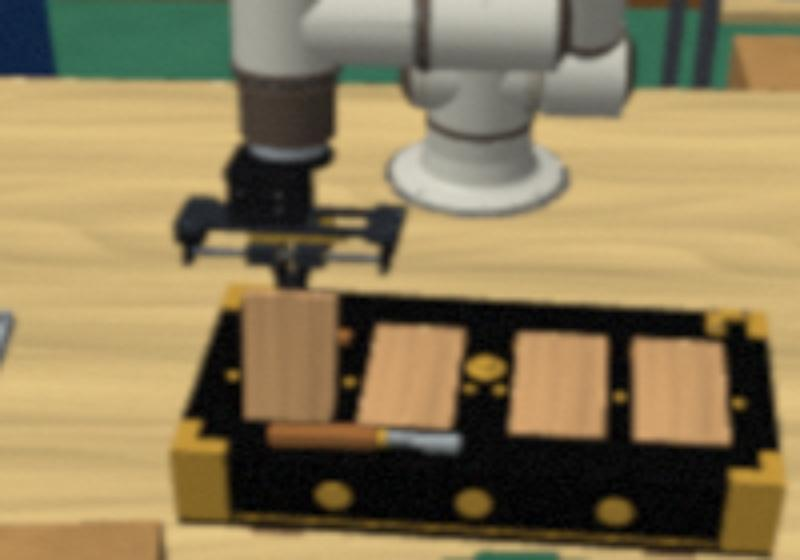

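Tilt is about 79° at a contact force of 1 N. I'll continue in small steps.

Request:
move_arm --series '[[[0,0,0,0.08,-0.006,0,0],[0,0,0,0.08,-0.006,0,0]]]'

```text
time_s: 7.7
tcp_pos: [0.5523, -0.1692, 0.2314]
ee_rot: [[0.146, 0.075, 0.986], [-0.001, 0.997, -0.076], [-0.989, 0.01, 0.145]]
wrist_force: [-1.3, -0.4, 0.9]
gripper_width: 0.01
```

Request:
move_arm --series '[[[0,0,0,0.07,-0.005,0,0]]]'

```text
time_s: 7.82
tcp_pos: [0.5566, -0.1695, 0.2314]
ee_rot: [[0.146, 0.075, 0.986], [-0.001, 0.997, -0.076], [-0.989, 0.01, 0.145]]
wrist_force: [-1.2, -0.4, 0.3]
gripper_width: 0.004
```

```bash
python3 -c "
from h import *
st();tilt(265,282,192,231)"
```

```text
t 7.83 tcp [ 0.5566 -0.1695  0.2314] tip [ 0.5668 -0.1696  0.1621] deck [   3.8 -169.3] yang 85.68 xax [ 0.1455 -0.0012 -0.9894] F [-1.16 -0.36  0.31] g 0.004
192 [ -11.2 -172.4  200.4] [25 24 25]
195 [  10.5 -171.3  202.9] [101  80  58]
198 [  27.5 -163.3  202.1] [165 126  88]
201 [  25.5 -163.9  189. ] [133 103  71]
204 [  25.4 -164.5  176. ] [134 105  71]
207 [  26.  -164.8  163.3] [134 104  69]
210 [  24.9 -166.7  148.3] [136 106  73]
213 [  27.8 -165.6  137.8] [136 105  72]
216 [  26.6 -165.9  124.6] [137 106  72]
219 [  25.6 -166.8  109.9] [136 106  70]
222 [  27.5 -162.9   98.6] [137 107  73]
225 [  25.9 -167.8   82.4] [137 106  71]
228 [  26.5 -168.6   69.2] [136 106  72]
```

Now about 90°. A few more mm will put it leaning back past upright.

Request:
move_arm --series '[[[0,0,0,0.05,-0.004,0,0]]]'

```text
time_s: 8.0
tcp_pos: [0.5602, -0.1698, 0.2314]
ee_rot: [[0.146, 0.075, 0.986], [-0.001, 0.997, -0.076], [-0.989, 0.01, 0.146]]
wrist_force: [-1.8, -0.6, 0.6]
gripper_width: 0.006
```

Request:
move_arm --series '[[[0,0,0,0.05,-0.004,0,0]]]'

```text
time_s: 8.12
tcp_pos: [0.5634, -0.17, 0.2315]
ee_rot: [[0.146, 0.075, 0.986], [-0.001, 0.997, -0.076], [-0.989, 0.01, 0.146]]
wrist_force: [-1.7, 0.1, 0.9]
gripper_width: 0.005
```

```bash
python3 -c "
from h import *
st();tilt(265,282,192,231)"
```

```text
t 8.12 tcp [ 0.5634 -0.17    0.2315] tip [ 0.5736 -0.1701  0.1623] deck [  10.6 -169.3] yang 85.7 xax [ 0.1462 -0.0013 -0.9893] F [-1.67  0.1   0.89] g 0.005
192 [  10.2 -172.2  214.7] [22 24 26]
195 [-111.1 -172.3  115.5] [20 20 23]
198 [  30.8 -163.2  204.5] [173 135  91]
201 [  38.2 -161.8  197.6] [125  97  66]
204 [  34.7 -159.7  183. ] [120  94  64]
207 [  32.3 -163.7  168.1] [121  93  64]
210 [  32.4 -164.9  154.5] [120  91  63]
213 [  29.4 -165.4  139.9] [121  94  64]
216 [  27.9 -166.5  124.7] [125  97  66]
219 [  26.2 -166.6  110.1] [123  94  64]
222 [  25.6 -167.5   95.8] [124  95  66]
225 [  23.2 -168.6   80.3] [125  97  65]
228 [  19.3 -168.9   64.4] [124  96  66]
```

Tilt is about 97° (1.69 rad), leaning back. I'll back the fingers straight off, then lift.

Request:
move_arm --series '[[[0,0,0,-0.2,0.015,0,0],[0,0,0,-0.6,0.04,0,0],[0,0,0,-0.8,0.06,0,0],[0,0,0,-0.6,0.04,0.4,0],[0,0,0,0,0,0.8,0],[0,0,0,0,0,0.4,0],[0,0,0,0,0,0,0],[0,0,0,0,0,0,0]]]'

```text
time_s: 9.18
tcp_pos: [0.422, -0.16, 0.3277]
ee_rot: [[0.148, 0.076, 0.986], [-0.0, 0.997, -0.076], [-0.989, 0.011, 0.148]]
wrist_force: [-0.1, 0.6, 0.1]
gripper_width: 0.005
```

```bash
python3 -c "
from h import *
st();tilt(265,282,192,231)
p,d=viewer.capture('top');cv2.imwrite('pics/t5.png',cv2.resize(p[120:240,210:410,::-1],None,fx=4,fy=4))"
```

```text
t 9.18 tcp [ 0.422  -0.16    0.3277] tip [ 0.4324 -0.16    0.2585] deck [-131.  -169.6] yang 85.67 xax [ 1.482e-01 -1.000e-04 -9.890e-01] F [-0.07  0.62  0.07] g 0.005
192 [-132.4 -189.7  112.5] [147 127  84]
195 [-112.9 -187.   113.4] [1 0 4]
198 [  31.4 -163.9  205. ] [167 128  87]
201 [  36.5 -161.7  196.4] [123  94  66]
204 [  35.6 -162.7  183.1] [118  92  63]
207 [  33.1 -163.6  169.2] [119  91  63]
210 [  31.8 -164.   154.7] [121  94  64]
213 [  31.  -164.8  140.4] [121  94  63]
216 [  28.2 -166.   125.9] [123  94  65]
219 [  26.6 -166.8  110.4] [123  95  66]
222 [  25.1 -166.8   96.1] [124  96  65]
225 [  23.2 -164.4   80.2] [122  94  62]
228 [  21.  -169.2   65.5] [124  96  66]
```

View pics/tmp.png

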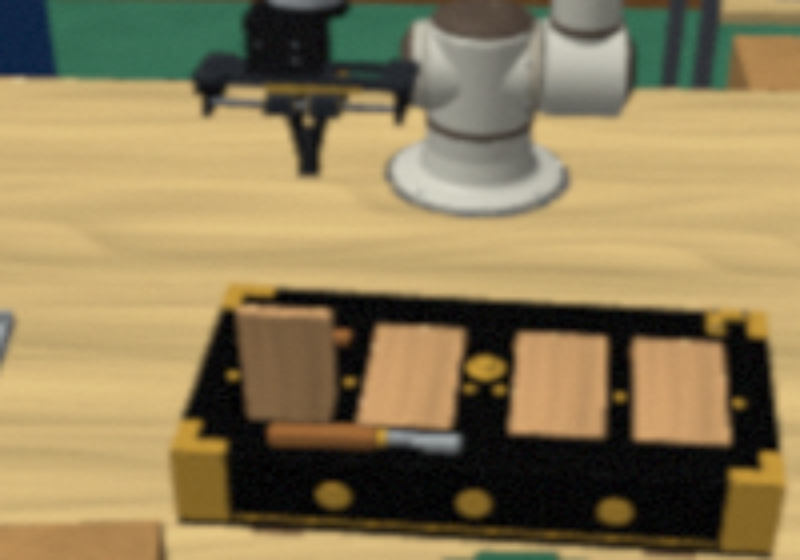

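View pics/t5.png

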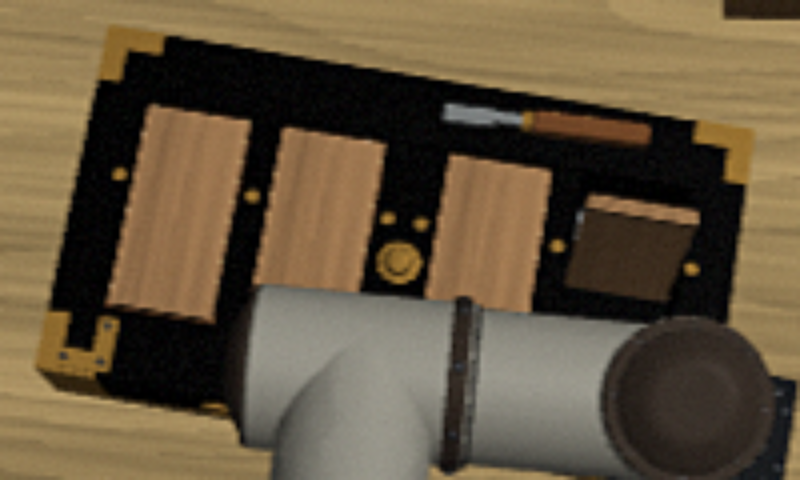

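Board 4 stands open, leaning back about 97°. Boards 1–3 are flush, the chisel, boss and angle are where they were, and the gripper is clear, so I'm handing the job in.

```bash
python3 -c "
from station import r
print(r.finish_job())"
```

```text
the job is handed in; nothing more can be done
None
```

The hatch is board 4, and it now stands fully open, leaning back at about 97° (1.69 rad by camera depth; the stop is at 1.75). I handed the job in at about 9.3 s.

- **Finding it:** I pressed board 4's rear end first with closed fingertips. It rocked at about 2–4 N, so I didn't press the other three.
- **Opening it:** I kept pressing until the front had risen, to about 52°. Then I pushed the front edge up and over at 1–2 N, and backed the arm off without touching anything else.
- **Last checks:** After the arm withdrew, the board held its angle. Boards 1–3 looked flush, and the chisel, boss and angle plate looked unmoved in the pictures. The arm passed nowhere near the bench items, but I didn't measure them again.
- **Disagreement:** The top and scene cameras differed by about 3 mm in the deck's x position, so I used the average. The network's best match for "board4" was another board, so I measured the tilt from depth readings at board 4 itself.

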